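# Change the roller in the V gauge and hold it down for the reading

### The job

The printed roller lying in the V of the bench gauge has failed its check: drop it into the slatted scrap crate. Then take the good roller of the same thickness from the black parts rack, lay it in the V without slamming it, so that it sticks out at both ends, and press it firmly down onto both sides of the V, as for taking a reading. Leave the rack's other parts and the caliper where they are, and finish while still holding the roller pressed down: do not let go of it.

Things in the scene. Friction and masses are not known exactly. Their poses are not given: they have to be found in the camera images.
- reject: the failed roller, in the V of the gauge at the start: white printed solid cylinder, 36 mm diameter, 60 mm long, flat ends with a small bore look, about 75 g (varies 50 to 100 g). Origin at its centre, its y axis along the cylinder axis.
- roller: the good roller, in one of the three saddles of the black rack: same form as the failed one, 36 mm diameter, 60 mm long, about 75 g (varies 50 to 100 g), the thickest part in the rack. Origin at its centre, y axis along the cylinder axis. In the rack its axis is level, 30 mm above the table, and its ends overhang the rack by 13 mm each, so that it can be taken by its flat ends.
- gauge: bench gauge, fixed: cast base 185 x 84 x 10 mm, steel anvil (68 mm wide, 36 mm long, top 39 mm above the table) with a 90 degree V along the gauge's y, round dial (up to 80 mm high) 105 mm from the V on its +x side. Origin on the table under the middle of the V. Off the anvil's ends nothing is higher than 14 mm: fingers can pass there; a central roller overhangs it 12 mm at each end.
- v_seat (a point): where the centre of a fully seated, central roller lies: 45.5 mm above the table, axes as the gauge (y along the V, x across it towards the dial, z up).
- v_near: the sloping flank of the V on the gauge's -x side, hardened steel, 36 mm long, rising at 45 degrees from 5.5 to 19 mm beside the middle of the V. Origin as the gauge's.
- v_far: the other sloping flank of the V, on the gauge's +x side (dial side), its mirror image. Origin as the gauge's.
- plunger (a joint): travel (m) of the gauge's small spring-loaded brass feeler in the root of the V: 0 free, about 0.005 with a roller fully seated; its spring pushes up with less than 0.5 N.
- crate: white slatted open scrap crate, fixed, 180 x 140 x 80 mm high, walls and floor 5 mm, a small scrap print lies in it. Origin under its centre on the table, x along the 180 mm side.
- rack: black printed rack, fixed, 222 mm long and 34 mm wide, 21 mm high, with three 90 degree saddles 64 mm apart along its x axis; the parts lie along its y axis. Origin on the table under the middle saddle.
- spacer: thin white rod in another saddle of the rack, 24 mm diameter, 60 mm long: to be left. Origin 8.5 mm above its centre, y along its axis.
- bolt: white printed bolt with a hexagon head (20 mm shank, 31 mm head over the corners, 62 mm long) in the third saddle: to be left. Origin 11 mm above its middle, y along its axis towards the head.
- caliper: digital caliper lying on the table, 235 mm long, steel beam and black slide, 14 mm high: to be left. Origin on the table under the middle of the beam, x along it.
There are look-alikes about, which are no part of the job. Leave any orange look-alike of the roller alone. What is shaped like the crate but blue is not meant.

How it is judged:
By the outcome, as a careful person would: the job done as asked, in the order asked, and still so for the second after the job is handed in, while the arm keeps its last pose, push and grip.
It also fails if it takes over 64 s, if anything falls off the work surface, if the arm or the gripper's body presses on something with over 40 N, if the wrist force passes 120 N, or if a joint passes its speed limit or range.

### The arm

A 6-joint arm with a two-finger parallel gripper is mounted at the origin on the work surface. World frame = base frame: x ahead of the robot, y to its left, z up, the work surface at z = 0. Lengths are in m, angles in rad, forces in N, time in s.
With the tool pointing down it reaches from about 0.25 to 0.725 m from the base axis. Payload 4 kg.
Tool frame: the origin (TCP) lies at the very end of the fingers, on their centre line; the grasp point (between the pads) lies bot.grasp_offset behind it (bot.grasp_offset is the distance from the TCP to the grasp point, in m); z points along the fingers, y is the direction in which the jaws open and shut (so a half turn about z gives the same grasp; the last joint's range is limited). The gripper opens to 85 mm and grips with 20 to 120 N. Pads are 22 mm wide; open, the fingers measure 114 mm over their backs; the gripper's body (76 mm by 85 mm) begins 54 mm behind the grasp point. The pads swing forward as they close: fully open they stand 13 mm farther back than shut.
Start: joints at [1.165, 0.241, 0.005, 1.335, 0, 1.571], TCP at [0.197, 0.459, 0.231] pointing down, gripper open.
Joint ranges: [-2.72, 2.72], [-1.05, 1.87], [-1.09, 1.28], [-1.99, 2.15], [-1.42, 1.44], [-3.14, 3.14]. Speed limits (rad/s): [2.79, 2.79, 3.14, 3.14, 3.14, 3.14].

### API

Orientations are given as a unit quaternion [x, y, z, w].
In Python, from workcell import bot gives the robot as it stands. The module is installed in compiled form; this text tells all that it offers.
- The arm moves only by the shell command python3 -m jog 'ROWS' [OPENING]. ROWS is JSON, a list that holds one entry, the list of rows, each a list of 6 numbers: the shift along the tool's x, y, z in m, then the turn, a rotation vector about the tool's x, y, z in degrees. In form: [[[dx, dy, dz, wx, wy, wz], ...]]. A call has 1 to 12 rows; each row shifts and turns the pose as measured when the row begins, along the tool's axes as they then stand; what a row does not reach is not made up. A row lasts 1/8 s, in which the tool goes at most 62.5 mm and 10.7 degrees, less where a joint would pass 70% of its speed; a pose out of reach is approached as far as the arm can. A call is refused whole if a number of a shift passes 0.0625 or a number of a turn 10.7, either way. A call with a gripper value outside its range is refused whole. OPENING is the finger opening in m, from 0 to 0.0854, set as the call begins (- or left out, the last holds). The fingers move at their own pace and stop on an object; the grip force is fixed at half the most. Time passes only in rows, so rows that do not move let the fingers close. It gives the time, the measured TCP pose, the force and the opening at its end, in the units of the state.
- bot.get_obs(): the state, without advancing time (a new reading comes with each control period).
- bot.camera(name): name is "scene" or "top"; returns a dict with "pixels" (400x640x3 uint8, red, green, blue), "fx", "fy", "cx", "cy" (pixels), "rvec" (rotation vector, rad) and "tvec" (3), from world to camera coordinates, as OpenCV has them. Camera axes: x right, y down, z forward; pixel columns grow to the right and rows downward; lengths in m; the calibration is good to about 2 mm. A picture is of the moment at which its call begins. There is no depth.
- bot.job_done(): hands the job in, once; it reports no verdict.
The state is a dict: "clock": time; "joint_pos": joint angles; "joint_vel": joint speeds; "tau": joint torques, N m; "eef_pos": TCP position; "tool_rot": TCP orientation; "ft_force": force on the tool from outside, world axes, zero at the start; "ft_torque": the same for the moment, N m; "grip_width": finger opening in m.
Only numpy, scipy, OpenCV 4.12 (cv2) and the standard library are available. Lean on these libraries where they do the work, as an engineer would, in place of code of your own. Each camera call takes 0.05 s, during which the arm holds its last target. There are 200 camera calls.

## Working session

There is one attempt and no reset: what is moved stays moved. The work goes in short steps, Python scripts to look and compute and a shell command to move; the robot and the scene stay as the last step left them, time stands still between calls to the robot, and variables do not carry over. Pictures are saved under pics/ and viewed, on a budget of 10 in all, crops included, one or two more only if the job needs it, and the job is handed in when it is done.

```bash
mkdir -p pics; python3 - <<'E'
from workcell import bot
import cv2,numpy as np
for n in("scene","top"):
    c=bot.camera(n); p=c["pixels"]; np.savez(f"{n}0.npz",**c)
    cv2.imwrite(f"pics/{n}0.png",p[:,:,::-1])
    R=cv2.Rodrigues(np.array(c["rvec"]))[0]
    print(n,c["fx"],c["cx"],c["cy"],"pos",-R.T@np.array(c["tvec"]).ravel(),R.round(2).tolist())
print(bot.get_obs(),bot.grasp_offset)
E
```

```text
scene 499.6657917311054 326.4765292858828 196.62314524762624 pos [ 1.37296037 -0.60306471  0.80336582] [[0.66, 0.75, 0.01], [0.43, -0.37, -0.82], [-0.61, 0.55, -0.57]]
top 380.1942453710018 321.98262193821716 202.96730411536734 pos [0.34377558 0.12618152 1.28521433] [[0.0, -1.0, 0.0], [-0.98, -0.0, -0.18], [0.18, -0.0, -0.98]]
{'clock': 0.1, 'joint_pos': array([ 1.16501028e+00,  2.41315666e-01,  3.85694716e-03,  1.33521409e+00,
       -8.90509847e-06,  1.57080747e+00]), 'joint_vel': array([-1.97534554e-05, -1.82740698e-03,  2.94622120e-03,  9.97697318e-04,
       -9.33756571e-04,  1.06758370e-03]), 'tau': array([ 3.71510669e-04, -3.73137510e+01,  2.53009951e+01,  1.08607707e-02,
        5.06574895e-05,  4.02016724e-06]), 'eef_pos': array([0.19714716, 0.4588694 , 0.2305122 ]), 'tool_rot': array([ 2.01509219e-01,  9.79486168e-01, -9.19895925e-04, -1.84693276e-04]), 'ft_force': array([-0.05963244,  0.15582741, -0.24996999]), 'ft_torque': array([0.00735848, 0.00460827, 0.01211424]), 'grip_width': 0.08552393199008304} 0.0187
```

View pics/top0.png

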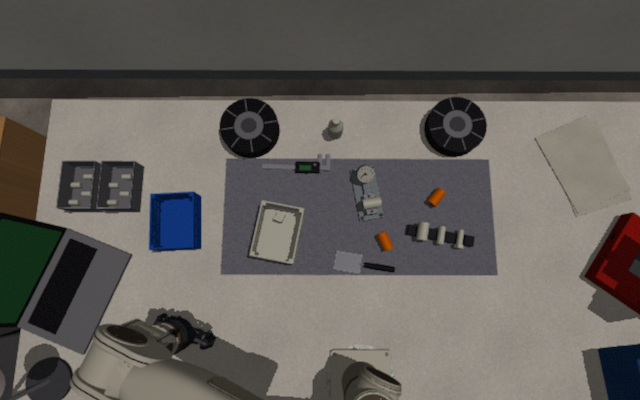

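View pics/scene0.png

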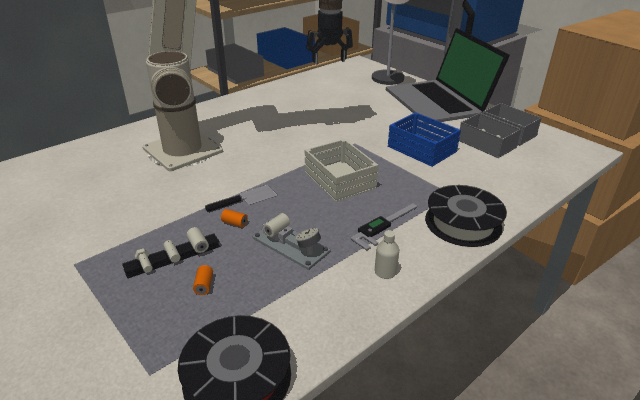

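Top view: the reject is in the gauge V at (372,203) and the dial at (364,174). The white crate is at (277,232); the blue one at (175,221) is not meant. The rack has three candidates: (423,231), (441,236) and (460,239). The leftmost looks thickest and has no hexagon head. The orange look-alikes at (437,197) and (385,241) are to be left. I'll confirm with an enlarged crop and measure.

```bash
cat > h.py <<'E'
import numpy as np,cv2
def load(n): return dict(np.load(n))
def ray(c,u,v,z):
    R=cv2.Rodrigues(c["rvec"])[0]; o=-R.T@c["tvec"].ravel()
    d=R.T@np.array([(u-c["cx"])/c["fx"],(v-c["cy"])/c["fy"],1]); return o+d*(z-o[2])/d[2]
def proj(c,p):
    K=np.array([[c["fx"],0,c["cx"]],[0,c["fy"],c["cy"]],[0,0,1]],float)
    return cv2.projectPoints(np.array(p,float).reshape(-1,1,3),c["rvec"],c["tvec"],K,None)[0].reshape(-1,2)
E
python3 - <<'E'
from h import *
t=load("top0.npz");s=load("scene0.npz")
a=t["pixels"][150:280,340:490,::-1];b=s["pixels"][185:305,110:345,::-1]
A=cv2.resize(a,(450,390),interpolation=cv2.INTER_CUBIC);B=cv2.resize(b,(0,0),fx=3.3,fy=3.3,interpolation=cv2.INTER_CUBIC)[:,:780]
C=np.zeros((390+200,780,3),np.uint8)
C=np.zeros((600,800,3),np.uint8)
A=cv2.resize(a,(240,208),interpolation=cv2.INTER_CUBIC)
C=np.vstack([cv2.resize(a,(346,300),interpolation=cv2.INTER_CUBIC), np.zeros((0,346,3),np.uint8)])
C=np.hstack([C,cv2.resize(b,(454,232),interpolation=cv2.INTER_CUBIC) if 0 else np.pad(cv2.resize(b,(454,232),interpolation=cv2.INTER_CUBIC),((0,68),(0,0),(0,0)))])
C=cv2.resize(C,(800,300)); 
# zoom of rack and gauge, top view, 8x
z1=cv2.resize(t["pixels"][215:255,400:480,::-1],(400,200),interpolation=cv2.INTER_CUBIC)
z2=cv2.resize(t["pixels"][155:225,340:400,::-1],(257,300),interpolation=cv2.INTER_CUBIC)
z3=np.zeros((300,800,3),np.uint8); z3[:200,:400]=z1; z3[:,420:677]=z2
cv2.imwrite("pics/crop0.png",np.vstack([C,z3]))
def blobs(c,roi,lo,hi=255,z=0.04,name=""):
    u0,u1,v0,v1=roi; p=c["pixels"][v0:v1,u0:u1].astype(int)
    m=((p.min(2)>lo)&(p.max(2)<=hi)&(p.max(2)-p.min(2)<45)).astype(np.uint8)
    for k in cv2.findContours(m,cv2.RETR_EXTERNAL,cv2.CHAIN_APPROX_NONE)[0]:
        if cv2.contourArea(k)<25: continue
        r=cv2.minAreaRect(k); bx=cv2.boxPoints(r)+[u0,v0]
        w=np.array([ray(c,u,v,z)[:2] for u,v in bx]); ctr=w.mean(0)
        e=w[1]-w[0];f=w[2]-w[1]
        print(name,np.round(r[0]+np.array([u0,v0]),1),"ctr",ctr.round(4),"sides",np.linalg.norm(e).round(4),np.degrees(np.arctan2(e[1],e[0])).round(1),np.linalg.norm(f).round(4),np.degrees(np.arctan2(f[1],f[0])).round(1))
for lo in(110,130,150):
    blobs(t,(400,480,215,255),lo,z=0.035,name=f"rack{lo}")
    blobs(t,(340,400,155,225),lo,z=0.05,name=f"gauge{lo}")
    blobs(t,(245,310,195,268),lo,z=0.08,name=f"crate{lo}")
E
```

```text
rack110 [460.5 238.5] ctr [ 0.4504 -0.3308] sides 0.0567 -7.2 0.0138 -93.6
rack110 [441.9 234.5] ctr [ 0.4634 -0.2703] sides 0.0569 -10.9 0.0116 -98.0
rack110 [424.3 230.4] ctr [ 0.4767 -0.2129] sides 0.0582 -11.8 0.0195 -99.4
gauge110 [372.4 201.9] ctr [ 0.5685 -0.0416] sides 0.0573 -81.5 0.0199 -173.3
gauge110 [369.5 156.5] ctr [ 0.7243 -0.0347] sides 0.1993 -89.7 0.0105 178.2
crate110 [275.9 235. ] ctr [0.456  0.2707] sides 0.1546 -9.6 0.1415 -101.5
crate110 [281.8 206.9] ctr [0.5456 0.2541] sides 0.0233 -10.4 0.1385 -102.3
gauge130 [371. 156.] ctr [ 0.7261 -0.0398] sides 0.1892 -89.7 0.007 178.2
crate130 [276.2 235. ] ctr [0.4559 0.2699] sides 0.151 -10.1 0.0958 -101.7
```

View pics/crop0.png

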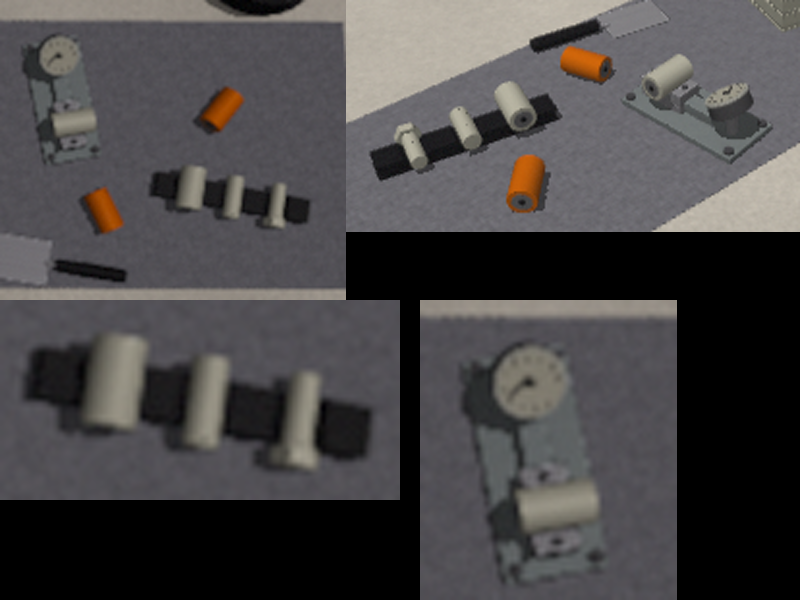

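The crop confirms the leftmost rack part at top (423,231), scene about (198,240). It is the thickest plain cylinder with a bore end, next to the thin spacer and the hex-head bolt, so it is the good roller. The reject lies across the gauge's long axis, in the V. Next I'll refine the positions with warm-colour masks.

```bash
python3 - <<'E'
from h import *
t=load("top0.npz");s=load("scene0.npz")
def blobs(c,roi,f,z,name,mn=40):
    u0,u1,v0,v1=roi; p=c["pixels"][v0:v1,u0:u1].astype(int)
    m=f(p[...,0],p[...,1],p[...,2]).astype(np.uint8)
    for k in cv2.findContours(m,cv2.RETR_EXTERNAL,cv2.CHAIN_APPROX_NONE)[0]:
        if cv2.contourArea(k)<mn: continue
        P=np.array([ray(c,u+u0,v+v0,z)[:2] for u,v in k[:,0]],np.float32)*1000
        r=cv2.minAreaRect(P); b=cv2.boxPoints(r); e=b[1]-b[0];f2=b[2]-b[1]
        px=cv2.minAreaRect(k)[0]
        print(name,"px",np.round(np.add(px,[u0,v0]),1),"ctr",np.round(r[0],1),"sides",np.linalg.norm(e).round(1),np.degrees(np.arctan2(e[1],e[0])).round(1),np.linalg.norm(f2).round(1),np.degrees(np.arctan2(f2[1],f2[0])).round(1))
warm=lambda r,g,b:(r-b>6)&(r-b<45)&(r>55)
blobs(t,(405,475,218,252),warm,.030,"rack")
blobs(t,(345,395,160,222),warm,.0455,"gauge(z45.5)")
blobs(t,(345,395,160,190),warm,.080,"dial(z80)")
blobs(t,(245,310,195,268),warm,.080,"crate")
blobs(t,(345,395,160,225),lambda r,g,b:(g>=b-1)&(g-r>3),.010,"base",15)
P=t["pixels"]
for u,v in[(364,190),(372,195),(372,214),(366,212),(361,200),(372,203),(395,215),(380,216)]:print((u,v),P[v,u])
blobs(s,(185,225,222,260),warm,.030,"sc roller")
blobs(s,(262,292,210,240),warm,.0455,"sc reject")
for z,(x,y) in((.03,(.476,-.212)),(.0455,(.568,-.042))): print(proj(s,[x,y,z]))
E
```

```text
rack px [459.  238.5] ctr [ 451.  -327.8] sides 63.2 -3.5 26.3 86.5
rack px [441.  234.9] ctr [ 462.5 -269. ] sides 62.3 -11.1 24.1 78.9
rack px [422.8 230.7] ctr [ 476.1 -209.1] sides 61.2 -9.6 35.5 80.4
gauge(z45.5) px [371.8 202.5] ctr [567.6 -40.2] sides 61.8 -81.5 34.2 8.5
gauge(z45.5) px [365.5 174. ] ctr [664.7 -20.8] sides 55.5 -0.7 50.4 89.3
dial(z80) px [365.5 174. ] ctr [655.8 -16.7] sides 53.9 -0.7 49.0 89.3
crate px [276.9 231.7] ctr [466.8 267. ] sides 182.3 -10.9 146.4 79.1
base px [374.1 214.8] ctr [531.8 -52.2] sides 67.8 -59.6 26.3 30.4
base px [365.7 189.5] ctr [619.4 -24.9] sides 88.8 -70.1 62.6 19.9
(364, 190) [75 78 79]
(372, 195) [109 107 109]
(372, 214) [61 62 63]
(366, 212) [63 60 63]
(361, 200) [47 48 47]
(372, 203) [149 146 132]
(395, 215) [78 76 83]
(380, 216) [68 71 72]
sc roller px [197.  239.2] ctr [ 470.3 -210.2] sides 101.1 -11.2 35.7 78.8
sc reject px [275.9 224.4] ctr [564.8 -41.4] sides 90.1 -79.1 47.1 10.9
[[197.28045648 240.27274483]]
[[276.7272147  224.81162799]]
```

```bash
cat > d.py <<'E'
import sys,numpy as np
from workcell import bot
from scipy.spatial.transform import Rotation as R
x,y,z,a=map(float,sys.argv[1:5]); a=np.radians(a)
o=bot.get_obs(); Q=R.from_quat(o["tool_rot"])
T=R.from_matrix(np.array([[-np.sin(a),np.cos(a),0],[np.cos(a),np.sin(a),0],[0,0,-1]]))
d=np.array([x,y,z])-o["eef_pos"]
print("clock",o["clock"].__round__(2),"pos",o["eef_pos"].round(4),"yaw",np.degrees(np.arctan2(*Q.as_matrix()[1::-1,1])).round(1),"j",o["joint_pos"].round(2),"F",o["ft_force"].round(1),"w",round(o["grip_width"],4))
print("turn left (tool,deg)",np.degrees((Q.inv()*T).as_rotvec()).round(2)," shift now",Q.inv().apply(d).round(4)," shift after turn",T.inv().apply(d).round(4))
E
python3 -m jog '[[[0,0,0,0,0,-10.6],[0,0,0,0,0,-10.6],[0,0,0,0,0,-10.6]]]' 0.0854
python3 d.py 0.5676 -0.0402 0.12 98.5
```

```text
clock: 0.48
eef_pos: [0.1967, 0.4578, 0.2288]
tool_rot: [-0.08, 0.997, -0.003, -0.001]
ft_force: [0.2, -0.3, 0.7]
grip_width: 0.0853
clock 0.47 pos [0.1967 0.4578 0.2288] yaw 99.2 j [1.16 0.24 0.   1.34 0.   1.  ] F [ 0.2 -0.3  0.7] w 0.0853
turn left (tool,deg) [-0.28 -0.18  0.69]  shift now [-0.287  -0.5503  0.1106]  shift after turn [-0.2932 -0.5473  0.1088]
```

```bash
python3 -m jog '[[[-0.024,-0.046,0,0,0,0],[-0.024,-0.046,0,0,0,0],[-0.024,-0.046,0,0,0,0],[-0.024,-0.046,0,0,0,0],[-0.024,-0.046,0,0,0,0],[-0.024,-0.046,0,0,0,0],[-0.024,-0.046,0,0,0,0],[-0.024,-0.046,0,0,0,0],[-0.024,-0.046,0,0,0,0],[-0.024,-0.046,0,0,0,0],[-0.024,-0.046,0,0,0,0],[-0.024,-0.046,0,0,0,0]]]'
python3 d.py 0.5676 -0.0402 0.12 98.5
```

```text
clock: 1.98
eef_pos: [0.5787, -0.0528, 0.2255]
tool_rot: [-0.085, 0.996, -0.003, -0.005]
ft_force: [1.6, 0.8, 0.1]
grip_width: 0.0855
clock 1.98 pos [ 0.5787 -0.0528  0.2255] yaw 99.8 j [-0.09  0.41  0.23  1.4  -0.01 -0.26] F [1.6 0.8 0.1] w 0.0855
turn left (tool,deg) [-0.33 -0.55  1.28]  shift now [0.0078 0.0149 0.1055]  shift after turn [0.0092 0.0141 0.1055]
```

```bash
python3 -m jog '[[[0.008,0.015,0.035,-0.3,-0.5,0],[0,0,0.035,0,0,0],[0,0,0.03,0,0,0],[0,0,0,0,0,0]]]'
python3 d.py 0.5676 -0.0402 0.024 99.5
```

```text
clock: 2.48
eef_pos: [0.57, -0.0443, 0.1202]
tool_rot: [-0.081, 0.997, -0.0, -0.001]
ft_force: [0.3, 1.0, 0.6]
grip_width: 0.0856
clock 2.48 pos [ 0.57   -0.0443  0.1202] yaw 99.3 j [-0.08  0.45  0.01  1.13 -0.   -0.24] F [0.3 1.  0.6] w 0.0856
turn left (tool,deg) [-0.01 -0.13 -0.17]  shift now [0.0015 0.0045 0.0962]  shift after turn [0.0017 0.0045 0.0962]
```

```bash
python3 -m jog '[[[0.002,0.005,0.03,0,0,0],[0,0,0.03,0,0,0],[0,0,0.025,0,0,0],[0,0,0.01,0,0,0],[0,0,0,0,0,0]]]'
python3 d.py 0.5676 -0.0402 0.024 99.5
python3 - <<'E'
from workcell import bot
from h import *
a=bot.camera("scene")["pixels"][150:270,210:350,::-1];b=bot.camera("top")["pixels"][150:240,310:430,::-1]
cv2.imwrite("pics/g1.png",np.hstack([cv2.resize(a,(420,360),interpolation=2),cv2.resize(b,(380,360),interpolation=2)]))
E
```

```text
clock: 3.1
eef_pos: [0.5726, -0.0397, 0.0297]
tool_rot: [-0.082, 0.997, -0.001, 0.004]
ft_force: [-0.4, 0.0, -0.2]
grip_width: 0.0853
clock 3.1 pos [ 0.5726 -0.0397  0.0297] yaw 99.4 j [-0.07  0.54 -0.11  0.92 -0.   -0.23] F [-0.4  0.  -0.2] w 0.0853
turn left (tool,deg) [-0.15  0.45 -0.14]  shift now [0.0051 0.0003 0.0057]  shift after turn [0.005  0.0003 0.0057]
```

View pics/g1.png

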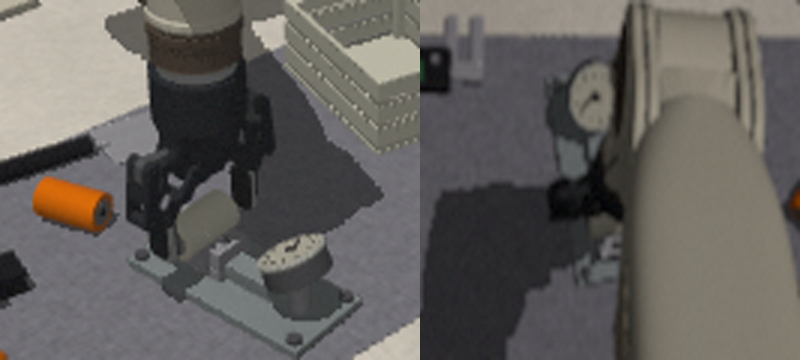

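The crop shows both fingers straddling the reject's ends at crop pixels (150,200) and (245,180), clear of the anvil. I'll correct 5 mm and close.

```bash
python3 -m jog '[[[0.005,0,0.005,0,0,0],[0.001,0,0,0,0,0]]]'
python3 -m jog '[[[0,0,0,0,0,0],[0,0,0,0,0,0],[0,0,0,0,0,0],[0,0,0,0,0,0],[0,0,0,0,0,0]]]' 0.04
python3 -m jog '[[[0,0,-0.03,0,0,0],[0,0,-0.04,0,0,0],[0,0,-0.04,0,0,0],[0,0,-0.04,0,0,0],[0,0,0,0,0,0]]]'
python3 d.py 0.4668 0.267 0.17 79
```

```text
clock: 3.45
eef_pos: [0.5685, -0.0409, 0.0272]
tool_rot: [-0.082, 0.997, -0.001, 0.007]
ft_force: [-0.3, -0.5, 0.6]
grip_width: 0.0855
clock: 4.08
eef_pos: [0.5688, -0.041, 0.0283]
tool_rot: [-0.082, 0.997, -0.001, 0.007]
ft_force: [-0.8, -0.5, 1.2]
grip_width: 0.0592
clock: 4.7
eef_pos: [0.5657, -0.0407, 0.1805]
tool_rot: [-0.082, 0.997, -0.001, 0.005]
ft_force: [1.5, 0.5, -1.1]
grip_width: 0.0593
clock 4.7 pos [ 0.5657 -0.0407  0.1805] yaw 99.4 j [-0.07  0.39  0.08  1.25 -0.   -0.23] F [ 1.5  0.5 -1.1] w 0.0593
turn left (tool,deg) [-0.08  0.61 20.36]  shift now [0.0477 0.3197 0.009 ]  shift after turn [0.1558 0.2831 0.0105]
```

Holding at 59 mm. Now to the crate, jaws along its long side.

```bash
python3 -m jog '[[[0,0,0,0,0,-10],[0,0,0,0,0,-10],[0,0,0,0,0,-10],[0,0,0,0,0,-10],[0,0,0,0,0,-10],[0,0,0,0,0,-10],[0,0,0,0,0,-9.7]]]'
python3 -m jog '[[[-0.035,0.022,0,0,0,0],[-0.035,0.022,0,0,0,0],[-0.035,0.022,0,0,0,0],[-0.035,0.022,0,0,0,0],[-0.035,0.022,0,0,0,0],[-0.035,0.022,0,0,0,0],[-0.035,0.022,0,0,0,0],[-0.035,0.022,0,0,0,0],[0,0,0,0,0,0]]]'
python3 d.py 0.449 0.27 0.06 169
```

```text
clock: 5.58
eef_pos: [0.5606, -0.0403, 0.1702]
tool_rot: [-0.652, 0.758, 0.002, -0.002]
ft_force: [0.2, -0.5, -0.8]
grip_width: 0.0593
clock: 6.7
eef_pos: [0.4184, 0.2693, 0.1572]
tool_rot: [-0.651, 0.759, 0.006, -0.012]
ft_force: [0.3, -0.8, -1.1]
grip_width: 0.0593
clock 6.7 pos [0.4184 0.2693 0.1572] yaw 171.3 j [ 0.57  0.3  -0.11  1.18  0.01 -0.85] F [ 0.3 -0.8 -1.1] w 0.0593
turn left (tool,deg) [ 1.35 -0.61  2.28]  shift now [-0.0063 -0.0325  0.0964]  shift after turn [-0.0065 -0.03    0.0972]
```

```bash
python3 -m jog '[[[-0.006,-0.03,0,1.3,-0.6,2],[0,0,0.03,0,0,0],[0,0,0.03,0,0,0],[0,0,0.03,0,0,0],[0,0,0,0,0,0]]]'
python3 d.py 0.449 0.27 0.06 169
python3 - <<'E'
from workcell import bot
from h import *
for n in("scene","top"): np.savez(f"{n}1.npz",**bot.camera(n))
t=load("top1.npz");s=load("scene1.npz")
a=cv2.resize(t["pixels"][155:235,340:400,::-1],(450,600),interpolation=2)
b=cv2.resize(s["pixels"][120:270,245:380,::-1],(350,389),interpolation=2)
cv2.imwrite("pics/g2.png",np.hstack([a,np.pad(b,((0,211),(0,0),(0,0)))]))
E
```

```text
clock: 7.32
eef_pos: [0.4483, 0.2659, 0.0594]
tool_rot: [-0.637, 0.771, -0.0, -0.004]
ft_force: [0.4, 0.1, 0.2]
grip_width: 0.0586
clock 7.33 pos [0.4483 0.2659 0.0594] yaw 169.1 j [ 0.54  0.43 -0.21  0.94 -0.   -0.84] F [0.4 0.1 0.2] w 0.0586
turn left (tool,deg) [ 0.25 -0.38  0.09]  shift now [-0.0041  0.0001 -0.0006]  shift after turn [-0.0042  0.0001 -0.0006]
```

View pics/g2.png

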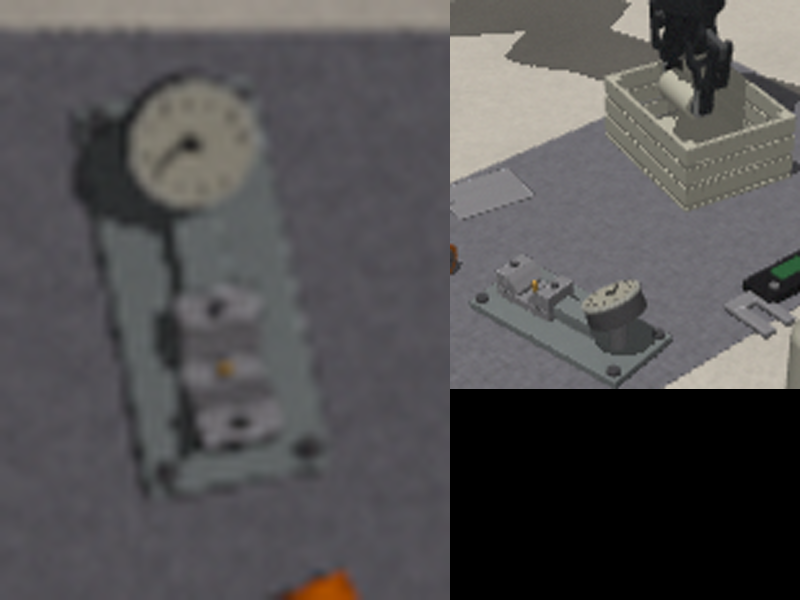

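The gripper holds the reject inside the white crate, at crop (680,90). The V is now visible: brass feeler at crop (224,368), anvil top corners at about (175,290), (258,288), (200,448) and (283,435), base bottom corners at (145,495) and (325,470). Releasing.

```bash
python3 -m jog '[[[0,0,0,0,0,0],[0,0,0,0,0,0],[0,0,0,0,0,0],[0,0,0,0,0,0]]]' 0.08
python3 -m jog '[[[0,0,-0.04,0,0,0],[0,0,-0.04,0,0,0],[0,0,-0.04,0,0,0],[0,0,-0.02,0,0,0]]]' 0.0854
python3 d.py 0.476 -0.209 0.12 169
python3 - <<'E'
from workcell import bot
from h import *
t=load("top1.npz");s=load("scene1.npz")
f=lambda c,z:ray(t,340+(c[0]+.5)/7.5-.5,155+(c[1]+.5)/7.5-.5,z)[:2]*1000
print("feeler@30",f((224,368),.030))
A=np.array([f(c,.039) for c in((175,290),(258,288),(200,448),(283,435))]);print("anvil",A.round(1).tolist(),A.mean(0))
B=np.array([f(c,.010) for c in((145,495),(325,470),(262,100))]);print("base",B.round(1).tolist(), "dirs",[np.degrees(np.arctan2(*(v[::-1]))).round(1) for v in(B[1]-B[0],B[2]-B[1])])
# feeler by colour in both views
for n,c,(u0,u1,v0,v1) in(("t",t,(350,390,185,220)),("s",s,(262,300,215,245))):
    p=c["pixels"][v0:v1,u0:u1].astype(int); w=np.clip(p[...,0]-p[...,2]-15,0,None); y,x=np.mgrid[v0:v1,u0:u1]
    print(n,w.sum(),(w*x).sum()/w.sum(),(w*y).sum()/w.sum())
    for z in(.028,.032):print(ray(c,(w*x).sum()/w.sum(),(w*y).sum()/w.sum(),z)*1000)
for n in("scene","top"): np.savez(f"{n}2.npz",**bot.camera(n))
T=load("top2.npz")["pixels"][190:275,240:320,::-1];S=load("scene2.npz")["pixels"][130:215,295:390,::-1]
cv2.imwrite("pics/c2.png",np.hstack([cv2.resize(T,(400,400),interpolation=2),cv2.resize(S,(400,400),interpolation=2)]))
E
```

```text
clock: 7.92
eef_pos: [0.4536, 0.269, 0.0667]
tool_rot: [-0.637, 0.771, -0.002, 0.003]
ft_force: [-1.1, -0.2, -0.0]
grip_width: 0.0799
clock: 8.43
eef_pos: [0.4511, 0.2681, 0.2091]
tool_rot: [-0.637, 0.771, -0.001, 0.001]
ft_force: [0.1, -0.8, -0.1]
grip_width: 0.0854
clock 8.43 pos [0.4511 0.2681 0.2091] yaw 169.1 j [ 0.54  0.3   0.02  1.29 -0.   -0.84] F [ 0.1 -0.8 -0.1] w 0.0854
turn left (tool,deg) [-0.18  0.    0.12]  shift now [ 0.4639 -0.1143  0.0895]  shift after turn [ 0.4636 -0.1155  0.0891]
feeler@30 [566.3066793  -34.15274165]
anvil [[600.0, -11.8], [601.0, -48.8], [528.8, -21.8], [534.7, -58.6]] [566.12509141 -35.2271021 ]
base [[511.6, -0.1], [523.3, -81.5], [695.7, -56.5]] dirs [np.float64(-81.8), np.float64(8.2)]
t 98 369.5204081632653 203.60204081632654
[566.76924252 -34.70265286  28.        ]
[566.05975757 -34.19077778  32.        ]
s 532 277.64285714285717 229.63345864661653
[566.57815787 -39.05471587  28.        ]
[570.73816695 -41.9643618   32.        ]
```

View pics/c2.png

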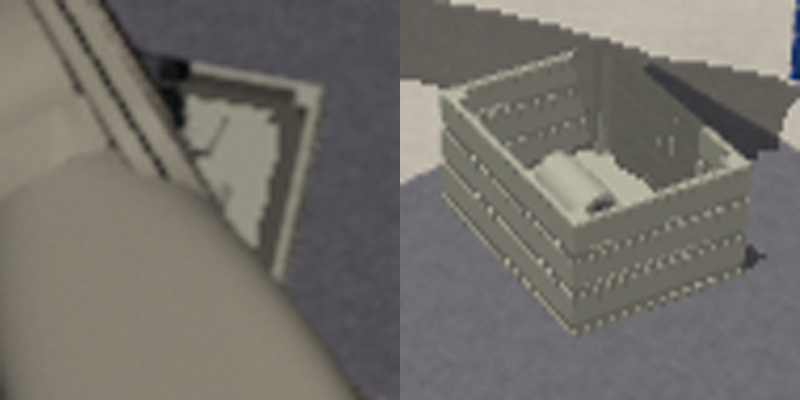

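The scene crop shows the reject lying on the crate floor at (575,180). The feeler and anvil put v_seat near (0.5665,-0.036) with the V axis at yaw 98.3°. The scene view gives y = -0.039, so I'll check that on placing. Going to the rack.

```bash
python3 -m jog '[[[0.046,-0.011,0,0,0,0],[0.046,-0.011,0,0,0,0],[0.046,-0.011,0,0,0,0],[0.046,-0.011,0,0,0,0],[0.046,-0.011,0,0,0,0],[0.046,-0.011,0,0,0,0],[0.046,-0.011,0,0,0,0],[0.046,-0.011,0,0,0,0],[0.046,-0.011,0,0,0,0],[0.046,-0.011,0,0,0,0],[0,0,0,0,0,0]]]'
python3 d.py 0.476 -0.209 0.12 169
```

```text
clock: 9.9
eef_pos: [0.4687, -0.2167, 0.1943]
tool_rot: [-0.639, 0.769, 0.005, -0.004]
ft_force: [0.3, 0.8, 1.1]
grip_width: 0.0856
clock 9.9 pos [ 0.4687 -0.2167  0.1943] yaw 169.4 j [-0.43  0.3  -0.01  1.27 -0.   -1.82] F [0.3 0.8 1.1] w 0.0856
turn left (tool,deg) [0.68 0.02 0.38]  shift now [-0.0089 -0.0066  0.0742]  shift after turn [-0.009  -0.0057  0.0743]
```

```bash
python3 -m jog '[[[-0.009,-0.006,0.035,0.7,0,0],[0,0,0.035,0,0,0],[0,0,0,0,0,0]]]'
python3 -m jog '[[[-0.001,0,0.03,0,0,0],[0,0,0.03,0,0,0],[0,0,0.02,0,0,0],[0,0,0,0,0,0]]]'
python3 d.py 0.476 -0.209 0.012 169
python3 - <<'E'
from workcell import bot
from h import *
a=bot.camera("scene")["pixels"][175:305,100:300,::-1]
cv2.imwrite("pics/r1.png",cv2.resize(a,(600,390),interpolation=2))
E
```

```text
clock: 10.28
eef_pos: [0.4742, -0.2064, 0.12]
tool_rot: [-0.639, 0.769, 0.002, -0.0]
ft_force: [-0.1, 0.9, 0.8]
grip_width: 0.0856
clock: 10.78
eef_pos: [0.4771, -0.203, 0.0424]
tool_rot: [-0.64, 0.768, 0.0, 0.001]
ft_force: [0.5, 0.2, 1.1]
grip_width: 0.0852
clock 10.78 pos [ 0.4771 -0.203   0.0424] yaw 169.6 j [-0.4   0.44 -0.24  0.89  0.   -1.79] F [0.5 0.2 1.1] w 0.0852
turn left (tool,deg) [-0.08  0.15  0.62]  shift now [0.0062 0.0001 0.0304]  shift after turn [ 0.0061 -0.      0.0304]
```

View pics/r1.png

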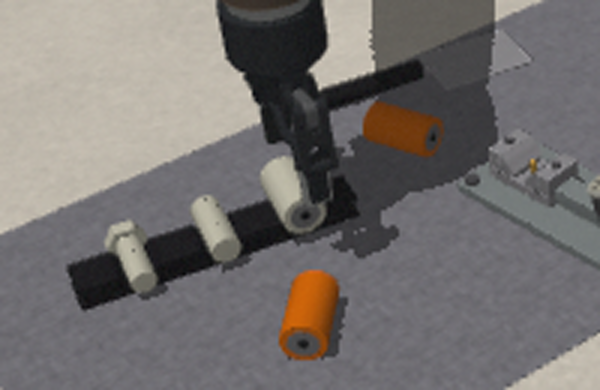

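The near finger at crop (318,185) sits slightly toward +y of the roller end at (303,213). That agrees with the 6 mm residual. I'll correct it, go down and close.

```bash
python3 -m jog '[[[0.006,0,0.012,0,0,0.5],[0.001,0,0.013,0,0,0],[0,0,0.004,0,0,0],[0,0,0,0,0,0]]]'
python3 d.py 0.476 -0.209 0.012 169
```

```text
clock: 11.32
eef_pos: [0.4792, -0.2116, 0.0156]
tool_rot: [-0.637, 0.771, -0.003, 0.003]
ft_force: [-0.1, -0.1, 1.2]
grip_width: 0.0855
clock 11.32 pos [ 0.4792 -0.2116  0.0156] yaw 169.1 j [-0.42  0.48 -0.26  0.82  0.   -1.8 ] F [-0.1 -0.1  1.2] w 0.0855
turn left (tool,deg) [-0.52  0.06  0.09]  shift now [-0.002   0.0036  0.0035]  shift after turn [-0.002   0.0036  0.0036]
```

```bash
python3 -m jog '[[[-0.002,0.003,0.003,-0.5,0,0],[0,0,0,0,0,0]]]'
python3 -m jog '[[[0,0,0,0,0,0],[0,0,0,0,0,0],[0,0,0,0,0,0],[0,0,0,0,0,0],[0,0,0,0,0,0]]]' 0.04
python3 d.py 0.476 -0.209 0.012 169
```

```text
clock: 11.58
eef_pos: [0.4766, -0.209, 0.0126]
tool_rot: [-0.637, 0.771, 0.0, 0.0]
ft_force: [0.4, 0.0, 0.4]
grip_width: 0.0853
clock: 12.2
eef_pos: [0.4769, -0.2089, 0.0131]
tool_rot: [-0.637, 0.771, 0.0, 0.001]
ft_force: [-0.2, 0.6, -0.4]
grip_width: 0.0594
clock 12.2 pos [ 0.4769 -0.2089  0.0131] yaw 169.1 j [-0.41  0.48 -0.27  0.82  0.   -1.79] F [-0.2  0.6 -0.4] w 0.0594
turn left (tool,deg) [-0.04  0.06  0.1 ]  shift now [0.0002 0.0009 0.0011]  shift after turn [0.0002 0.0009 0.0011]
```

```bash
python3 -m jog '[[[0,0,-0.02,0,0,0],[0,0,-0.04,0,0,0],[0,0,-0.04,0,0,0],[0,0,-0.04,0,0,0],[0,0,0,0,0,10],[0,0,0,0,0,10],[0,0,0,0,0,10],[0,0,0,0,0,10],[0,0,0,0,0,10],[0,0,0,0,0,10],[0,0,0,0,0,10],[0,0,0,0,0,0.8]]]'
python3 d.py 0.5665 -0.0365 0.12 98.3
```

```text
clock: 13.7
eef_pos: [0.4753, -0.2086, 0.1561]
tool_rot: [-0.053, 0.999, 0.001, -0.001]
ft_force: [0.0, -0.0, -0.6]
grip_width: 0.0593
clock 13.7 pos [ 0.4753 -0.2086  0.1561] yaw 96.0 j [-0.41  0.32 -0.08  1.17  0.   -0.52] F [ 0.  -0.  -0.6] w 0.0593
turn left (tool,deg) [ 0.14 -0.11 -2.27]  shift now [-0.1088  0.1615  0.0362]  shift after turn [-0.1151  0.1571  0.0361]
```

```bash
python3 -m jog '[[[0,0,0,0,0,-2.3],[-0.023,0.031,0,0,0,0],[-0.023,0.031,0,0,0,0],[-0.023,0.031,0,0,0,0],[-0.023,0.031,0,0,0,0],[-0.023,0.031,0,0,0,0],[0,0,0,0,0,0]]]'
python3 d.py 0.5665 -0.0365 0.08 98.3
```

```text
clock: 14.58
eef_pos: [0.5677, -0.0337, 0.1554]
tool_rot: [-0.081, 0.997, 0.001, -0.001]
ft_force: [-0.9, 0.6, -0.6]
grip_width: 0.0591
clock 14.57 pos [ 0.5677 -0.0337  0.1554] yaw 99.3 j [-0.06  0.42  0.06  1.21  0.   -0.22] F [-0.9  0.6 -0.6] w 0.0591
turn left (tool,deg) [ 0.12 -0.12  1.04]  shift now [ 0.0015 -0.0027  0.0754]  shift after turn [ 0.0016 -0.0026  0.0754]
```

```bash
python3 -m jog '[[[0.001,-0.003,0.035,0,0,1],[0,0,0.03,0,0,0],[0,0,0.02,0,0,0],[0,0,0,0,0,0]]]'
python3 d.py 0.5665 -0.0365 0.032 98.3
python3 - <<'E'
from workcell import bot
from h import *
for n in("scene","top"): np.savez(f"{n}3.npz",**bot.camera(n))
a=load("scene3.npz")["pixels"][170:270,230:340,::-1];b=load("top3.npz")["pixels"][155:235,320:400,::-1]
cv2.imwrite("pics/p1.png",np.hstack([cv2.resize(a,(440,400),interpolation=2),cv2.resize(b,(360,400),interpolation=2)]))
E
```

```text
clock: 15.08
eef_pos: [0.5661, -0.0388, 0.0684]
tool_rot: [-0.076, 0.997, 0.0, -0.001]
ft_force: [-0.2, 0.0, -0.9]
grip_width: 0.0593
clock 15.07 pos [ 0.5661 -0.0388  0.0684] yaw 98.7 j [-0.07  0.49 -0.07  1.01 -0.   -0.22] F [-0.2  0.  -0.9] w 0.0593
turn left (tool,deg) [ 0.03 -0.15  0.39]  shift now [-0.0008  0.0022  0.0364]  shift after turn [-0.0007  0.0022  0.0364]
```

View pics/p1.png

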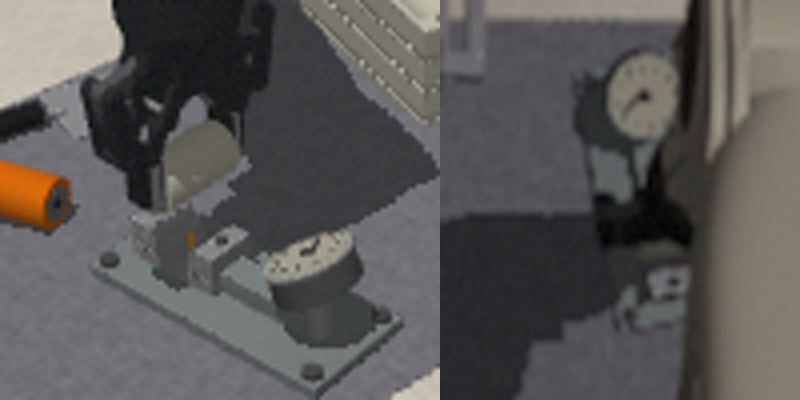

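The roller hangs in the gripper just above the V at crop (200,165), parallel to it, with the feeler at (190,240). Lowering gently now.

```bash
python3 -m jog '[[[-0.001,0.002,0.012,0,0,0.4],[0,0,0.012,0,0,0],[0,0,0.006,0,0,0],[0,0,0,0,0,0],[0,0,0,0,0,0]]]'
python3 d.py 0.5665 -0.037 0.0286 98.3
```

```text
clock: 15.8
eef_pos: [0.5707, -0.037, 0.041]
tool_rot: [-0.072, 0.997, -0.0, 0.003]
ft_force: [0.1, -0.8, -1.3]
grip_width: 0.0594
clock 15.8 pos [ 0.5707 -0.037   0.041 ] yaw 98.3 j [-0.06  0.52 -0.1   0.94 -0.   -0.21] F [ 0.1 -0.8 -1.3] w 0.0594
turn left (tool,deg) [-0.08  0.36 -0.03]  shift now [0.0043 0.0006 0.0124]  shift after turn [0.0042 0.0006 0.0124]
```

```bash
python3 -m jog '[[[0.004,0.001,0.003,0,0.3,0],[0.001,0,0.002,0,0,0],[0,0,0.002,0,0,0],[0,0,0,0,0,0]]]'
python3 d.py 0.5665 -0.037 0.0286 98.3
```

```text
clock: 16.3
eef_pos: [0.5657, -0.0367, 0.0341]
tool_rot: [-0.072, 0.997, -0.001, 0.001]
ft_force: [-0.4, -0.1, -1.2]
grip_width: 0.059
clock 16.3 pos [ 0.5657 -0.0367  0.0341] yaw 98.3 j [-0.06  0.53 -0.12  0.93 -0.   -0.21] F [-0.4 -0.1 -1.2] w 0.059
turn left (tool,deg) [-0.1   0.1  -0.02]  shift now [-0.0008 -0.0004  0.0055]  shift after turn [-0.0008 -0.0004  0.0055]
```

```bash
python3 -m jog '[[[-0.001,0,0.002,0,0,0],[0,0,0.002,0,0,0],[0,0,0,0,0,0]]]'
python3 -m jog '[[[0,0,0.001,0,0,0],[0,0,0,0,0,0]]]'
python3 -m jog '[[[0,0,0.001,0,0,0],[0,0,0,0,0,0]]]'
python3 d.py 0.5665 -0.037 0.0286 98.3
```

```text
clock: 16.68
eef_pos: [0.567, -0.0366, 0.0302]
tool_rot: [-0.072, 0.997, -0.001, 0.001]
ft_force: [-0.8, -0.7, -0.6]
grip_width: 0.0593
clock: 16.92
eef_pos: [0.567, -0.0366, 0.0302]
tool_rot: [-0.072, 0.997, -0.001, 0.001]
ft_force: [-0.2, 0.1, -0.4]
grip_width: 0.0593
clock: 17.18
eef_pos: [0.567, -0.0366, 0.0301]
tool_rot: [-0.072, 0.997, -0.001, 0.002]
ft_force: [-0.9, -0.1, 0.3]
grip_width: 0.0593
clock 17.18 pos [ 0.567  -0.0366  0.0301] yaw 98.3 j [-0.06  0.53 -0.12  0.92 -0.   -0.21] F [-0.9 -0.1  0.3] w 0.0593
turn left (tool,deg) [-0.1   0.18 -0.02]  shift now [ 0.0006 -0.0003  0.0015]  shift after turn [ 0.0006 -0.0003  0.0015]
```

```bash
python3 -m jog '[[[0.0005,0,0.002,0,0,0]]]'
python3 -m jog '[[[0,0,0.003,0,0,0]]]'
python3 d.py 0.5665 -0.037 0.0286 98.3
```

```text
clock: 17.3
eef_pos: [0.5671, -0.0366, 0.0298]
tool_rot: [-0.072, 0.997, -0.001, 0.002]
ft_force: [-6.0, -0.6, 20.2]
grip_width: 0.0591
clock: 17.42
eef_pos: [0.5672, -0.0366, 0.0297]
tool_rot: [-0.072, 0.997, -0.001, 0.003]
ft_force: [-11.5, -1.2, 27.5]
grip_width: 0.0595
clock 17.43 pos [ 0.5672 -0.0366  0.0297] yaw 98.3 j [-0.06  0.53 -0.12  0.91 -0.   -0.21] F [-11.5  -1.2  27.5] w 0.0595
turn left (tool,deg) [-0.1   0.35  0.01]  shift now [ 0.0008 -0.0003  0.0011]  shift after turn [ 0.0008 -0.0003  0.0011]
```

Contact, with Fz 27 N and a side force of -11 N in x, so the far flank carries more. I'll shift a little toward -x (tool +x) to balance.

```bash
python3 -m jog '[[[0.002,0,0.001,0,0,0]]]'
python3 -m jog '[[[0.001,0,0.002,0,0,0]]]'
python3 -m jog '[[[0.001,0,0.0025,0,0,0]]]'
python3 d.py 0.5665 -0.037 0.0286 98.3
```

```text
clock: 17.55
eef_pos: [0.566, -0.0369, 0.0298]
tool_rot: [-0.072, 0.997, -0.001, 0.004]
ft_force: [0.5, -0.6, -0.2]
grip_width: 0.059
clock: 17.68
eef_pos: [0.5656, -0.037, 0.0283]
tool_rot: [-0.072, 0.997, -0.001, 0.005]
ft_force: [-3.0, 0.1, 11.6]
grip_width: 0.0591
clock: 17.8
eef_pos: [0.5657, -0.037, 0.0281]
tool_rot: [-0.073, 0.997, -0.001, 0.006]
ft_force: [-7.4, 1.7, 26.6]
grip_width: 0.0591
clock 17.8 pos [ 0.5657 -0.037   0.0281] yaw 98.3 j [-0.07  0.53 -0.14  0.9   0.   -0.21] F [-7.4  1.7 26.6] w 0.0591
turn left (tool,deg) [-0.14  0.73  0.04]  shift now [-0.0008 -0.0001 -0.0005]  shift after turn [-0.0008 -0.0001 -0.0005]
```

```bash
python3 -m jog '[[[0.002,0,0.001,0,0.5,0]]]'
python3 -m jog '[[[0.001,0,0.002,0,0,0]]]'
python3 -m jog '[[[0.001,0,0.0025,0,0,0]]]'
python3 d.py 0.5665 -0.037 0.0286 98.3
```

```text
clock: 17.92
eef_pos: [0.5654, -0.0371, 0.0284]
tool_rot: [-0.073, 0.997, -0.001, 0.004]
ft_force: [2.2, 0.9, 1.5]
grip_width: 0.0594
clock: 18.05
eef_pos: [0.5656, -0.0371, 0.0282]
tool_rot: [-0.073, 0.997, -0.001, 0.005]
ft_force: [-5.3, 0.4, 18.1]
grip_width: 0.0595
clock: 18.18
eef_pos: [0.5656, -0.0371, 0.0281]
tool_rot: [-0.073, 0.997, -0.001, 0.007]
ft_force: [-6.7, 0.9, 22.0]
grip_width: 0.0593
clock 18.18 pos [ 0.5656 -0.0371  0.0281] yaw 98.4 j [-0.07  0.53 -0.14  0.89  0.   -0.21] F [-6.7  0.9 22. ] w 0.0593
turn left (tool,deg) [-0.16  0.77  0.11]  shift now [-0.0009 -0.0001 -0.0005]  shift after turn [-0.0009 -0.0001 -0.0005]
```

Z has dropped to 0.0281 and x now stays fixed, so it looks seated. I'll balance the side force.

```bash
python3 -m jog '[[[0.0025,0,0.0025,0,0,0]]]'
python3 -m jog '[[[0.003,0,0.003,0,0.3,0]]]'
python3 d.py 0.5665 -0.037 0.0286 98.3
```

```text
clock: 18.3
eef_pos: [0.5656, -0.0371, 0.0282]
tool_rot: [-0.074, 0.997, -0.001, 0.01]
ft_force: [-0.4, 2.1, 14.7]
grip_width: 0.0595
clock: 18.42
eef_pos: [0.5657, -0.0371, 0.0281]
tool_rot: [-0.074, 0.997, -0.001, 0.011]
ft_force: [-1.6, 1.8, 18.2]
grip_width: 0.0592
clock 18.43 pos [ 0.5657 -0.0371  0.0281] yaw 98.5 j [-0.07  0.52 -0.14  0.88  0.   -0.21] F [-1.6  1.8 18.2] w 0.0592
turn left (tool,deg) [-0.19  1.2   0.19]  shift now [-0.0008 -0.     -0.0004]  shift after turn [-0.0008 -0.     -0.0005]
```

```bash
python3 -m jog '[[[0.0035,0,0.0045,0,0.3,0]]]'
python3 d.py 0.5665 -0.037 0.0286 98.3
python3 - <<'E'
from workcell import bot
from h import *
for n in("scene","top","scene","scene"): np.savez(f"{n}4.npz",**bot.camera(n))
o=bot.get_obs();print(o["clock"],o["ft_force"],o["eef_pos"],o["ft_torque"])
P=load("scene4.npz")["pixels"][:,:,::-1]
a=P[170:270,230:340];b=P[130:300,110:390]
cv2.imwrite("pics/p2.png",np.hstack([cv2.resize(a,(380,345),interpolation=2),np.pad(cv2.resize(b,(420,255),interpolation=2),((0,90),(0,0),(0,0)))]))
E
```

```text
clock: 18.55
eef_pos: [0.5658, -0.0371, 0.028]
tool_rot: [-0.075, 0.997, -0.001, 0.012]
ft_force: [-6.6, 2.6, 32.0]
grip_width: 0.0592
clock 18.55 pos [ 0.5658 -0.0371  0.028 ] yaw 98.5 j [-0.07  0.52 -0.15  0.88  0.   -0.22] F [-6.6  2.6 32. ] w 0.0592
turn left (tool,deg) [-0.21  1.36  0.25]  shift now [-0.0007 -0.     -0.0006]  shift after turn [-0.0007 -0.     -0.0006]
18.75 [-4.67846501  2.83168371 25.55115503] [ 0.56576617 -0.03708392  0.0280415 ] [0.43071977 0.83964334 0.18294155]
```

View pics/p2.png

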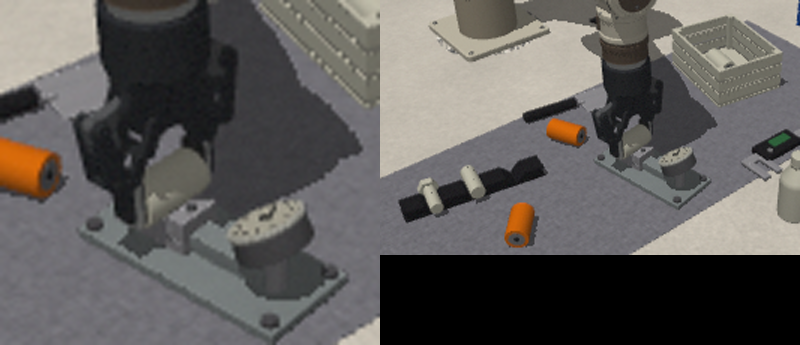

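The roller lies in the V at crop (175,175), held at both ends. The reject is in the white crate, and the spacer, bolt, caliper and oranges are where they were. I'll check that the push is steady, then hand in.

```bash
python3 - <<'E'
from workcell import bot
for i in range(6): bot.camera("scene")
o=bot.get_obs();print(o["clock"],o["ft_force"],o["eef_pos"],o["grip_width"])
if o["ft_force"][2]>18: print("done",bot.job_done())
E
```

```text
19.05 [-5.10149455  2.36476476 25.06218691] [ 0.56577007 -0.03705827  0.02805259] 0.05936639450847233
the job is handed in; nothing more can be done
done None
```

I dropped the failed roller into the white slatted crate. The good roller, the thickest part in the rack, was laid in the V and is still gripped and pressed down. I handed the job in at 19 s of the 64 s allowed.

**Last checks**
- **Push:** it was steady at about 25 N down, with about -5 N sideways in x and 2 N in y. The opening was 59 mm, so the roller was still held.
- **Seating:** the roller stopped moving when I pushed it sideways in the V. The TCP height of 28.0 mm is close to the 28.6 mm expected from the rack grasp.
- **Picture:** the reject is in the crate, and the spacer, bolt, caliper and orange look-alikes look untouched.

**What disagreed**
- **First press:** it loaded only the dial-side flank, with the roller about 1.5 mm too high, so I shifted it and pressed again. Judging by the remaining sideways force, the dial-side flank still carries somewhat more than the other.
- **Position along the V:** the two cameras differed by about 4 mm on where the middle of the anvil is. I placed the roller between the two readings, so the overhang should be 12 mm give or take 3 mm at each end. I did not measure the overhang directly.

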